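Fit a pan stop to the prep bench's mounting channel

TASK

Fit the loose pan stop to the mounting channel at the green mark: put the spring channel nut into the slot there, press it down gently against its spring and twist it ninety degrees clockwise so that it rises and its grooves catch the channel lips with the stud standing upright at the mark. Then set the pan stop over the stud, its foot flat on the channel and square to it. Do not force the nut, the stop or the channel, and leave the other things where they are.

Things in the scene. Friction and masses are not known exactly. Their poses are not given: they have to be found in the camera images.
- channel: Stainless strut channel along the bench, open side up, 41 mm wide, 41 high, 360 long, lifted 5 to 10 off the bench by black rubber mounts: it gives downward by some mm when pressed and comes back. Origin: centre of its underside; x runs across it, y along it, z up. Walls and floor 2 thick: inner floor at z = 2, inside from x = -18.5 to 18.5.
- channel_slot (a point): Middle of the channel's slot at the level of its top (z = 41). The slot is 22 mm wide (x = -11 to 11), its mouth rounded by 1.5. Each lip is turned down at the slot: a strip 2 thick (|x| = 11 to 13) whose lower edge is 7 below the top (channel z = 34).
- fitted_stud (a point): Top of the stud of an identical stop already fitted near the channel's +y end (channel y = 100 mm, 46 above the channel's top); that stop's foot covers y = 82 to 162, and its bumper stands at its +y end, up to 75 above the channel's top (carry parts over it).
- mark (a point): Green paint mark across the channel, 7 mm wide, where the new stud is to stand (channel y = -70). The point lies on the channel's centre line, at the height of the channel's top.
- stud_nut: Spring channel nut with a fixed upright M10 stud, about 100 g, standing on its spring on the yellow board. Origin: centre of the nut's underside; z up along the stud. Nut 33 mm long (x), 19 wide (y), 9 thick (z = 0 to 9). Two grooves across its top, parallel to y, from |x| = 9.5 to 14.5, floor at z = 6. In the channel it sits with the lip edges in them: origin at channel z = 28.
- stud_top (a point): Top of the stud, on its axis, 60 mm above the nut's origin; the stud is 10 in diameter, z = 9 to 60. The nut's corners at (+x, -y) and (-x, +y) are cut away, the others are full: under the lips it turns only clockwise seen from above, and meets the walls about 15 degrees past ninety. Half a turn makes no difference.
- nut_foot (a point): Foot of the coil spring under the nut, 29 mm below the nut's origin when free (on the board at first). Spring 16 to 20 wide; pushes with 4 N at once, then 0.8 N per mm, solid (11 N) after 9. It meets the channel floor with the nut's origin at channel z = 31; the nut can turn under the lips only below z = 25; the spring is solid at z = 22.
- pan_stop: Loose pan stop standing on the yellow board (top 12 above the bench): steel angle with a white bumper, about 280 g. Origin: centre of the foot's underside; z up. Foot 41 mm (x) by 80 (y) by 5 thick. At its +y end an upright 41 wide, y = 35 to 40, 75 high, with the bumper behind it, y = 40 to 54, z = 20 to 75: together 19 thick to grip.
- stop_hole (a point): Centre of the slotted hole through the pan stop's foot, at its underside (y = -22); the hole is 16 mm (x) by 28 (y).
- stop_grip (a point): Middle of the stop's upright and bumper, 60 mm above the foot's underside (y = 44.5).
- flange_nut: Hex nut on the board, 17 mm across flats, 9 high; origin centre of its underside. Leave alone.
- plate_washer: Square steel plate washer on the board, 40 x 40 x 5 mm; origin centre of its underside. Leave alone.
- spanner: Steel spanner lying on the bench beside the board. Leave alone.
- spatula: White-handled spatula lying on the board near the robot. Leave alone.
- squeeze_bottle: Yellow bottle with a red cap, 60 mm diameter, 190 high; origin centre of its underside. Leave alone.
- shaker: Steel shaker, 60 mm diameter, 100 high; origin centre of its underside. Leave alone.
- bowl: Steel bowl, 130 mm diameter, 55 high; origin centre of its underside. Leave alone.
Mind the look-alikes: they are no part of the job. What is shaped like the stud_nut but red is not meant.

How it is judged:
By the outcome, as a careful person would: the job done as asked, in the order asked, and still so for the second after the job is handed in, with the robot touching nothing.
It also fails if it takes over 70 s, if anything falls off the work surface, if the arm or the gripper's body presses on something with over 40 N, if the wrist force passes 120 N, or if a joint passes its speed limit or range.

ROBOT

A 6-joint arm with a two-finger parallel gripper is mounted at the origin on the work surface. World frame = base frame: x ahead of the robot, y to its left, z up, the work surface at z = 0. Lengths are in m, angles in rad, forces in N, time in s.
With the tool pointing down it reaches from about 0.25 to 0.775 m from the base axis. Payload 4 kg.
Tool frame: the origin (TCP) lies midway between the tips of the shut fingers; the grasp point (between the pads) lies 19 mm behind it; z points along the fingers, y is the direction in which the jaws open and shut (so a half turn about z gives the same grasp; the last joint's range is limited). The gripper opens to 94 mm and grips with 3 to 60 N. Pads are 16 mm wide; open, the fingers measure 119 mm over their backs; the gripper's body (75 mm by 177 mm) begins 78 mm behind the grasp point.
Start: joints at [-1.412, 0.087, 1.371, -0, 1.684, -0.103], TCP at [0.142, -0.531, 0.206] pointing down, gripper open.
Joint ranges: [-3.1, 3.1], [-0.76, 2.03], [0.27, 2.55], [-1.08, 4.22], [0.17, 2.65], [-2.57, 2.57]. Speed limits (rad/s): [2.79, 2.79, 3.14, 3.14, 3.14, 3.14].

INTERFACE

Orientations are given as [roll, pitch, yaw] about the fixed x, y, z axes, in that order (R = Rz(yaw) Ry(pitch) Rx(roll)).
In Python, from bench import robot, cams gives the robot as it stands.
- The arm moves only by the tool step_arm, never from a script. Its argument "plan" is a list that holds one entry, the list of rows, each a list of 5 numbers: the shift along the world's x, y, z in mm, then the turn about the world's z in rad, then the opening in per cent of the stroke, from 0 (shut) to 100 (fully open). In form: [[[tx, ty, tz, turn, fingers], ...]]. A call has 1 to 8 rows; each row is the pose to reach, as a shift and turn from the pose commanded when the call began; what a row does not reach only later rows make up. A row lasts 1/12 s, in which the tool goes at most 41.7 mm and 7.16 degrees, less where a joint would pass 70% of its speed; a pose out of reach is approached as far as the arm can. A call with a gripper value outside its range is refused whole. The fingers move at their own pace and stop on an object; the grip force is fixed at half the most. Time passes only in rows, so rows that repeat a pose let the fingers close. It gives the time, the measured TCP pose, the force and the opening at its end, in the units of the state.
- robot.get_obs(): the state, without advancing time (a new reading comes with each control period).
- cams.snapshot(name): name is "scene" or "top" or "wrist"; returns a dict with "frame" (384x512x3 uint8, red, green, blue), "camera_matrix" (3x3 intrinsics, pixels), "k1" (the pictures are not rectified: a ray, as slopes to the right and down, at radius r is drawn at 1 + k1 r^2 times it, then the intrinsics apply), "origin" and "attitude" of the camera in the world; the wrist camera has in their place "T_tool_cam" (4x4, takes a point from camera to tool coordinates, whose origin is the TCP and whose axes are the flange's). Camera axes: x right, y down, z forward; pixel columns grow to the right and rows downward; lengths in m; the calibration is good to about 2 mm. A picture is of the moment at which its call begins: read the wrist's pose just before it. There is no depth.
- robot.close_job(): hands the job in, once; it reports no verdict.
The state is a dict: "time": time; "joint_positions": joint angles; "qvel": joint speeds; "joint_torque": joint torques, N m; "tool_pos": TCP position; "ee_rot": TCP orientation; "wrist_force": force on the tool from outside, world axes, zero at the start; "wrist_torque": the same for the moment, N m; "width": finger opening in m.
Only numpy, scipy, OpenCV 4.12 (cv2) and the standard library are available. Lean on these libraries where they do the work, as an engineer would, in place of code of your own. Each camera call takes 0.05 s, during which the arm holds its last target. There are 200 camera calls.

## Working session

There is one attempt and no reset: what is moved stays moved. The work goes in short steps, Python scripts to look and compute and a tool call to move; the robot and the scene stay as the last step left them, time stands still between calls to the robot, and variables do not carry over. Pictures are saved under pics/ and viewed, about 8 in all and at most 12, crops included, and the job is handed in when it is done.

Besides the shell and the picture viewer there is one more tool, called after "Request:" by a JSON object that holds its "api" and its "payload", one argument or row to a line. step_arm: Moves the arm, as the interface text tells. Its arguments: {"type":"object","properties":{"plan":{"type":"array"}},"required":["plan"]}

```bash
mkdir -p pics
cat > h.py <<'E'
import numpy as np, cv2
from bench import robot, cams
def snap(n,save=None):
    s=cams.snapshot(n)
    if save: cv2.imwrite('pics/'+save,s['frame'][:,:,::-1])
    return s
def pose(s,T=None):
    if T is None:
        return np.array(s['origin']),np.array(s['attitude'])
    return T
E
python3 - <<'E'
from h import *
o=robot.get_obs();print({k:np.round(v,3) for k,v in o.items()})
for n in ['scene','top']:
    s=snap(n,n+'0.png');print({k:v for k,v in s.items() if k!='frame'})
a=cv2.imread('pics/scene0.png');b=cv2.imread('pics/top0.png')
s=snap('wrist','w0.png');print({k:v for k,v in s.items() if k!='frame'})
E
```

```text
{'time': np.float64(0.0), 'joint_positions': array([-1.412,  0.088,  1.372, -0.   ,  1.684, -0.103]), 'qvel': array([ 0.001, -0.001, -0.   ,  0.001,  0.001,  0.001]), 'joint_torque': array([ 0.0000e+00, -3.4018e+01, -3.0243e+01,  7.2000e-02,  3.3000e-02,
       -0.0000e+00]), 'tool_pos': array([ 0.142, -0.531,  0.204]), 'ee_rot': array([-3.139, -0.   ,  0.262]), 'wrist_force': array([ 0.398, -0.766, -0.106]), 'wrist_torque': array([-0.023,  0.02 , -0.003]), 'width': np.float64(0.094)}
{'camera_matrix': array([[471.53587991,   0.        , 264.26708793],
       [  0.        , 471.53587991, 197.5562073 ],
       [  0.        ,   0.        ,   1.        ]]), 'k1': -0.1865126485193951, 'origin': array([ 0.95570797, -0.91790066,  0.80703217]), 'attitude': array([-2.17812277, -0.00930783,  0.47578516])}
{'camera_matrix': array([[354.4238659 ,   0.        , 262.39691676],
       [  0.        , 354.4238659 , 194.04719186],
       [  0.        ,   0.        ,   1.        ]]), 'k1': -0.07123010515727407, 'origin': array([0.32578355, 0.01062851, 0.92191622]), 'attitude': array([-2.95499806,  0.01701185, -1.56208523])}
{'camera_matrix': array([[345.19293324,   0.        , 261.62184606],
       [  0.        , 345.19293324, 191.98190177],
       [  0.        ,   0.        ,   1.        ]]), 'k1': -0.07648272792671854, 'T_tool_cam': array([[-3.93947085e-05, -9.60154908e-01, -2.79468336e-01,
         8.10140775e-02],
       [ 9.99999607e-01,  2.09715020e-04, -8.61470038e-04,
        -9.91604677e-04],
       [ 8.85753393e-04, -2.79468260e-01,  9.60154522e-01,
        -1.79659445e-01],
       [ 0.00000000e+00,  0.00000000e+00,  0.00000000e+00,
         1.00000000e+00]])}
```

View pics/top0.png

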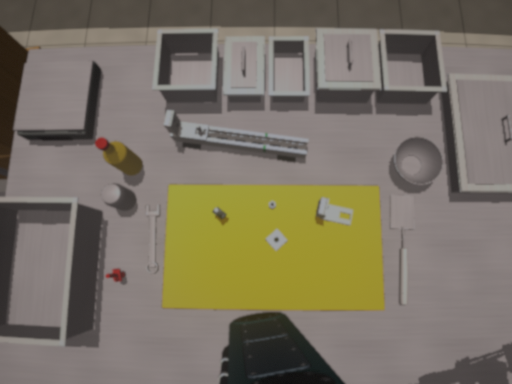

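View pics/scene0.png

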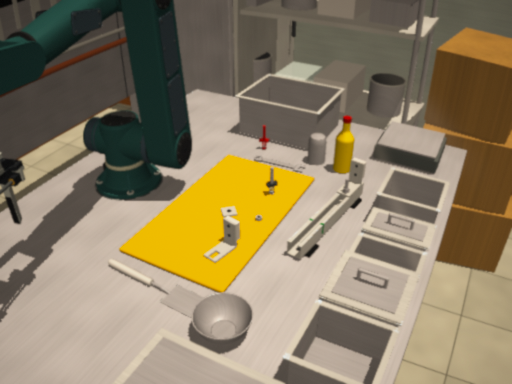

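Top view: steel nut at about (219,213) on the board; the red look-alike at (117,275) is off the board. The loose stop is at (336,212). The channel runs from (172,128) to (307,148), with a green mark near (267,142), and its fitted stop is at the left (+y) end. Next I'll enlarge these.

```bash
cat >> h.py <<'E'
from scipy.spatial.transform import Rotation as Rn
def cam(s,obs=None):
    """R (world from cam), origin"""
    if 'origin' in s: return Rn.from_euler('xyz',s['attitude']).as_matrix(),np.array(s['origin'])
    T=np.array(s['T_tool_cam']);R=Rn.from_euler('xyz',obs['ee_rot']).as_matrix()
    return R@T[:3,:3],R@T[:3,3]+obs['tool_pos']
def dist(s): return np.array([s['k1'],0,0,0,0])
def topos(s,C,px,z):
    R,o=C
    u=cv2.undistortPoints(np.array([[px]],float),s['camera_matrix'],dist(s))[0,0]
    d=R@np.array([u[0],u[1],1]); return o+d*(z-o[2])/d[2]
def proj(s,C,P):
    R,o=C
    p=(np.atleast_2d(P)-o)@R
    return cv2.projectPoints(p[:,None],np.zeros(3),np.zeros(3),s['camera_matrix'],dist(s))[0][:,0]
def crop(im,x0,y0,w,h,k):
    c=cv2.resize(im[y0:y0+h,x0:x0+w],None,fx=k,fy=k,interpolation=cv2.INTER_CUBIC)
    for i in range(0,w,10): cv2.putText(c,str(x0+i) if i%20==0 else '',(i*k,8),0,.3,(255,0,255));cv2.line(c,(i*k,10),(i*k,13),(255,0,255))
    for j in range(0,h,10): cv2.putText(c,str(y0+j) if j%20==0 else '',(0,j*k+4),0,.3,(255,0,255));cv2.line(c,(20,j*k),(24,j*k),(255,0,255))
    return c
E
python3 - <<'E'
from h import *
im=cv2.imread('pics/top0.png')
a=crop(im,160,105,160,60,5)
b=crop(im,195,190,80,54,5);c=crop(im,300,190,80,54,5)
cv2.imwrite('pics/c1.png',np.vstack([a,np.hstack([b,c])]))
E
```

```text
(no output)
```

View pics/c1.png

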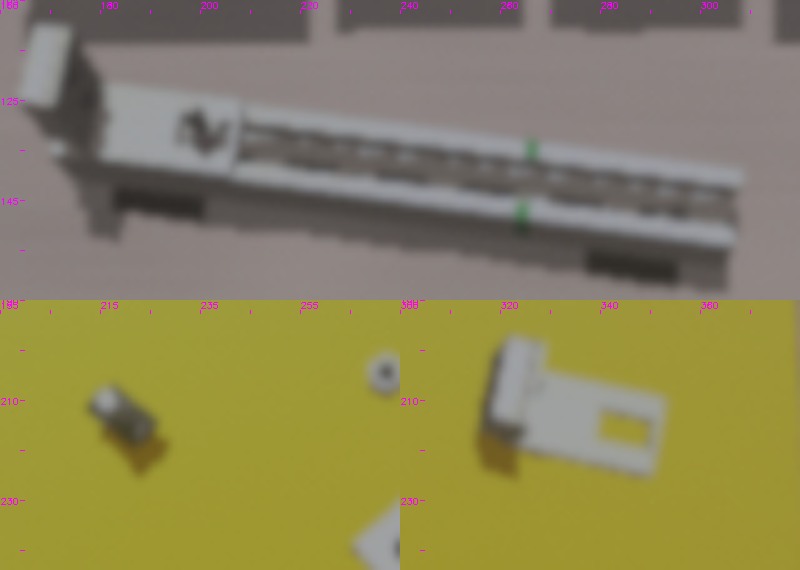

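Crop: mark stripes at (266,135) and (264,148); stud top at (216.5,210.5); stop foot hole at (345,215.5), with bumper near (322,207). The nut is steel on the board, so it fits the description. The red one at (117,275) is left out.

Run:
```python
from h import *
s=snap('top');C=cam(s);f=lambda p,z:print(p,z,np.round(topos(s,C,p,z)*1000,1))
f((264.9,141.5),.048)
for p in [(208.,125.5),(308.5,139),(207.,140.5),(307,153.5),(208.5,129),(307.5,142.5),(208,136.5),(307,150)]: f(p,.048)
f((216.5,210.5),.101); f((221,214.5),.045)
f((345,215.5),.017);f((352.5,210),.017);f((350.5,225),.017);f((322.5,207),.087)
ss=snap('scene');Cs=cam(ss)
g=lambda p,z:print('scene',p,z,np.round(topos(ss,Cs,p,z)*1000,1))
g((272,169),.101);g((312.5,227),.048)
```

```text
(264.9, 141.5) 0.048 [629.   21.7  48. ]
(208.0, 125.5) 0.048 [672.9 171.3  48. ]
(308.5, 139) 0.048 [636.2 -91.1  48. ]
(207.0, 140.5) 0.048 [631.5 172.2  48. ]
(307, 153.5) 0.048 [597.1 -86.6  48. ]
(208.5, 129) 0.048 [663.2 169.6  48. ]
(307.5, 142.5) 0.048 [626.7 -88.3  48. ]
(208, 136.5) 0.048 [642.5 170.   48. ]
(307, 150) 0.048 [606.5 -86.7  48. ]
(216.5, 210.5) 0.101 [440.8 133.3 101. ]
(221, 214.5) 0.045 [438.6 130.   45. ]
(345, 215.5) 0.017 [ 441.6 -185.3   17. ]
(352.5, 210) 0.017 [ 455.9 -205.2   17. ]
(350.5, 225) 0.017 [ 417.2 -198.6   17. ]
(322.5, 207) 0.087 [ 452.7 -117.1   87. ]
scene (272, 169) 0.101 [449.9 126.7 101. ]
scene (312.5, 227) 0.048 [633.8  -4.   48. ]
```

Request:
{"api": "step_arm", "payload": {
  "plan": [
    [[298,664,25,0,100],[298,664,25,0,100],[298,664,25,0,100],[298,664,25,0,100],[298,664,25,0,100],[298,664,25,0,100],[298,664,25,0,100],[298,664,25,0,100]]
  ]
}}

```text
time: 0.92
tool_pos: [0.2789, -0.2255, 0.217]
ee_rot: [3.141, -0.001, 0.261]
wrist_force: [1.4, -0.3, 0.5]
width: 0.0942
```

Request:
{"api": "step_arm", "payload": {
  "plan": [
    [[161,358,15,0,100],[161,358,15,0,100],[161,358,15,0,100],[161,358,15,0,100],[161,358,15,0,100],[161,358,15,0,100],[161,358,15,0,100],[161,358,15,0,100]]
  ]
}}

```text
time: 1.58
tool_pos: [0.4156, 0.0787, 0.23]
ee_rot: [3.141, -0.001, 0.263]
wrist_force: [0.4, -0.9, 0.2]
width: 0.0939
```

Request:
{"api": "step_arm", "payload": {
  "plan": [
    [[22,49,0,0,100],[22,49,0,0,100],[22,49,0,0,100]]
  ]
}}

```text
time: 1.83
tool_pos: [0.4376, 0.1279, 0.2289]
ee_rot: [-3.141, 0.002, 0.267]
wrist_force: [-0.8, -1.8, 1.2]
width: 0.0939
```

```bash
cat > w.py <<'E'
from h import *
import sys,pickle
o=robot.get_obs();s=snap('wrist',sys.argv[1]+'.png');C=cam(s,o)
pickle.dump((o,s),open(sys.argv[1]+'.pkl','wb'))
print(o['time'],np.round(o['tool_pos']*1000,1),np.round(o['ee_rot'],4),np.round(o['wrist_force'],1),o['width'])
E
python3 w.py w1; python3 -c "
from h import *
im=cv2.imread('pics/w1.png');cv2.imwrite('pics/w1b.png',crop(im,120,30,260,195,3))"
```

```text
1.8333 [437.6 127.9 228.9] [-3.141e+00  1.500e-03  2.667e-01] [-0.8 -1.8  1.2] 0.09390660548792046
```

View pics/w1b.png

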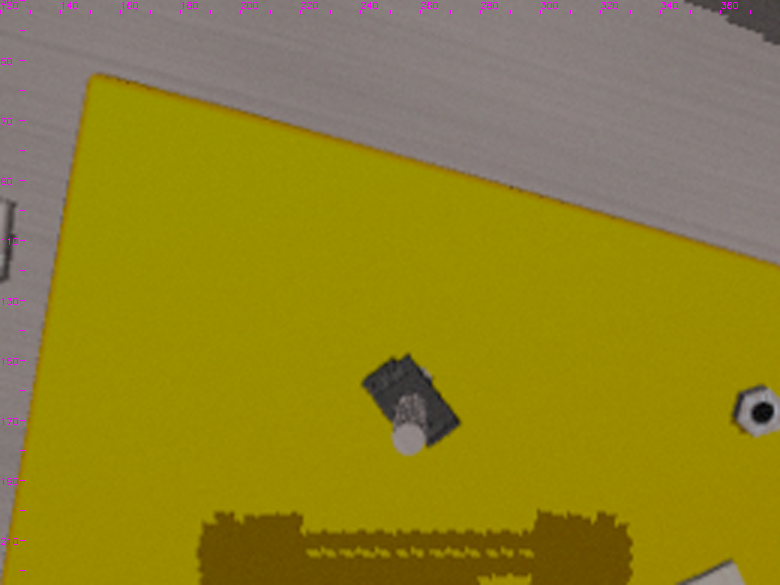

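Wrist view: stud top at about (256,176.5), nut long axis from upper-left (248.5,152.5) to lower-right (268,175).

Run:
```python
from h import *;import pickle
o,s=pickle.load(open('w1.pkl','rb'));C=cam(s,o)
f=lambda p,z:topos(s,C,p,z)[:2]*1000
t=f((256,176.5),.101);print(t)
q=[f(p,.050) for p in [(240.7,157.3),(256.3,148),(273.3,171.3),(263.3,178.7)]]
print(np.round(q,1),np.mean(q,0))
for a,b in [(0,3),(1,2),(0,1),(2,3)]: d=q[b]-q[a];print(a,b,np.linalg.norm(d),np.degrees(np.arctan2(d[1],d[0])))
```

```text
[441.78174304 135.72917818]
[[445.3 154.3]
 [459.2 141. ]
 [439.9 117.1]
 [429.2 125.2]] [443.39366629 134.36732004]
0 3 33.2489657833843 -118.98306248348963
1 2 30.73879016308662 -128.92194359390717
0 1 19.175841788840632 -43.835413377597135
2 3 13.371769439932695 142.65831575983916
```

```bash
cat >> h.py <<'E'
def rectify(s,C,im,cx,cy,z,half,mpp):
    """plan view, world x up, y left; centre (cx,cy) m"""
    n=int(2*half/mpp);g=(np.arange(n)-n/2+.5)*mpp
    X,Y=np.meshgrid(cx-g,cy-g,indexing='ij')
    P=np.stack([X,Y,np.full_like(X,z)],-1).reshape(-1,3)
    m=proj(s,C,P).reshape(n,n,2).astype(np.float32)
    return cv2.remap(im,m[...,0],m[...,1],cv2.INTER_CUBIC)
E
python3 - <<'E'
from h import *;import pickle
o,s=pickle.load(open('w1.pkl','rb'));C=cam(s,o)
im=s['frame'][:,:,::-1].copy()
r=rectify(s,C,im,.4434,.1352,.050,.03,.0001)
m=((im[...,0:3].max(2).astype(int)-im[...,0])<40)  # non yellow
rm=rectify(s,C,m.astype(np.uint8)*255,.4434,.1352,.050,.03,.0001)
c,_=cv2.findContours((rm>127).astype(np.uint8),0,2)
c=max(c,key=cv2.contourArea)
rr=cv2.minAreaRect(c);print(rr)
def draw(a,col):
    th=np.radians(a)
    P=np.array([[16.5,9.5],[-16.5,9.5],[-16.5,-9.5],[16.5,-9.5]])
    w=np.array([P[:,0]*np.cos(th)-P[:,1]*np.sin(th),P[:,0]*np.sin(th)+P[:,1]*np.cos(th)]).T
    px=np.array([300-w[:,1]*10,300-w[:,0]*10]).T.astype(int)
    cv2.polylines(r,[px],True,col)
cv2.drawContours(r,[c],-1,(255,0,255),1)
draw(-122,(0,255,0));draw(-128,(0,0,255))
cv2.imwrite('pics/r1.png',r)
E
```

```text
((286.5904846191406, 306.0672607421875), (335.53460693359375, 244.47103881835938), 47.24574279785156)
```

View pics/r1.png

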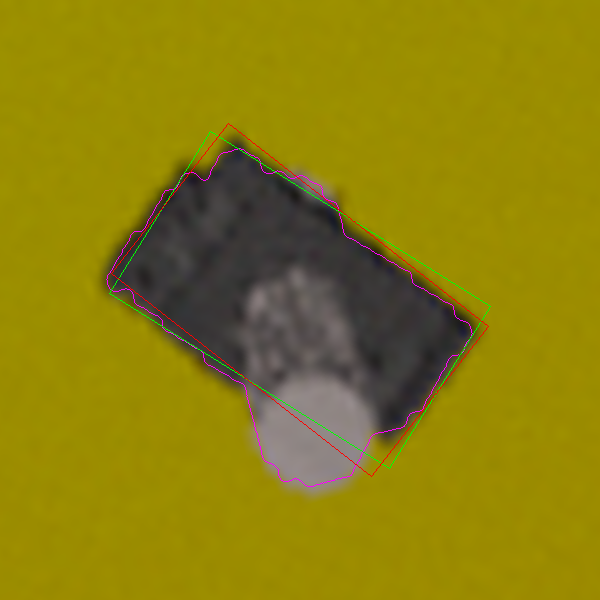

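Plan view: the long edges run 36° below the image horizontal, so the nut's long axis has a yaw of about 54°. The cut corners are where the description puts them. I'll take the stud at (442.3,135.6).

Request:
{"api": "step_arm", "payload": {
  "plan": [
    [[5,8,0,0.12,60],[5,8,0,0.24,60],[5,8,-20,0.36,60],[5,8,-40,0.42,60],[5,8,-60,0.42,60],[5,8,-60,0.42,60],[5,8,-60,0.42,60]]
  ]
}}

```text
time: 2.47
tool_pos: [0.4414, 0.1317, 0.1691]
ee_rot: [-3.141, 0.002, 0.679]
wrist_force: [-0.8, -0.1, 1.1]
width: 0.0564
```

```bash
python3 w.py w2
python3 - <<'E'
from h import *;import pickle
o,s=pickle.load(open('w2.pkl','rb'));C=cam(s,o)
im=s['frame'][:,:,::-1]
p=proj(s,C,[[.4423,.1356,.101],[.4423,.1356,.050]]);print(p)
g=s['frame'].astype(int)
m=(g.min(2)>100)&(g.max(2)-g.min(2)<40)
x,y=map(int,p[0]);w=25
n,l,st,ce=cv2.connectedComponentsWithStats(m[y-w:y+w,x-w:x+w].astype(np.uint8))
print(st,ce+[x-w,y-w])
for i in range(1,n):
    if st[i,4]>60: print(topos(s,C,ce[i]+[x-w,y-w],.101)*1000)
E
```

```text
2.4667 [441.4 131.7 169.1] [-3.141e+00  2.400e-03  6.791e-01] [-0.8 -0.1  1.1] 0.05640198071573129
[[260.22440152 199.79957823]
 [260.512396   182.50399777]]
[[   0    0   50   50 2360]
 [  21    7    1    1    1]
 [  23   12    1    1    1]
 [  30   12    1    1    1]
 [  19   15    3    5    9]
 [  19   19   13   13  128]] [[259.49576271 198.49872881]
 [256.         181.        ]
 [258.         186.        ]
 [265.         186.        ]
 [254.77777778 190.77777778]
 [259.90625    199.3984375 ]]
[442.39617143 135.98465629 101.        ]
```

Request:
{"api": "step_arm", "payload": {
  "plan": [
    [[1,4,-30,0,60],[1,4,-60,0,60],[1,4,-85,0,60],[1,4,-99,0,60],[1,4,-99,0,60],[1,4,-99,0,60]]
  ]
}}

```text
time: 3.02
tool_pos: [0.444, 0.1371, 0.0719]
ee_rot: [3.141, -0.001, 0.681]
wrist_force: [0.5, 0.0, 0.6]
width: 0.0561
```

Request:
{"api": "step_arm", "payload": {
  "plan": [
    [[-1,-1,-1,0,60],[-1,-1,-1,0,40],[-1,-1,-1,0,20],[-1,-1,-1,0,10],[-1,-1,-1,0,0],[-1,-1,-1,0,0],[-1,-1,-1,0,0],[-1,-1,-1,0,0]]
  ]
}}

```text
time: 3.68
tool_pos: [0.4423, 0.1365, 0.0697]
ee_rot: [3.142, 0.0, 0.682]
wrist_force: [0.1, 0.1, -0.1]
width: 0.0128
```

Request:
{"api": "step_arm", "payload": {
  "plan": [
    [[0,0,15,0,0],[0,0,45,0,0],[0,0,80,0,0],[0,0,80,0,0]]
  ]
}}

```text
time: 4.02
tool_pos: [0.4462, 0.1372, 0.1567]
ee_rot: [3.135, -0.011, 0.682]
wrist_force: [1.2, -0.5, 0.1]
width: 0.0091
```

```bash
python3 w.py w3; python3 -c "
from h import *
im=cv2.imread('pics/w3.png');cv2.imwrite('pics/w3b.png',crop(im,160,140,200,200,3))"
```

```text
4.0167 [446.2 137.2 156.7] [ 3.1355 -0.011   0.6819] [ 1.2 -0.5  0.1] 0.009130976427424095
```

View pics/w3b.png

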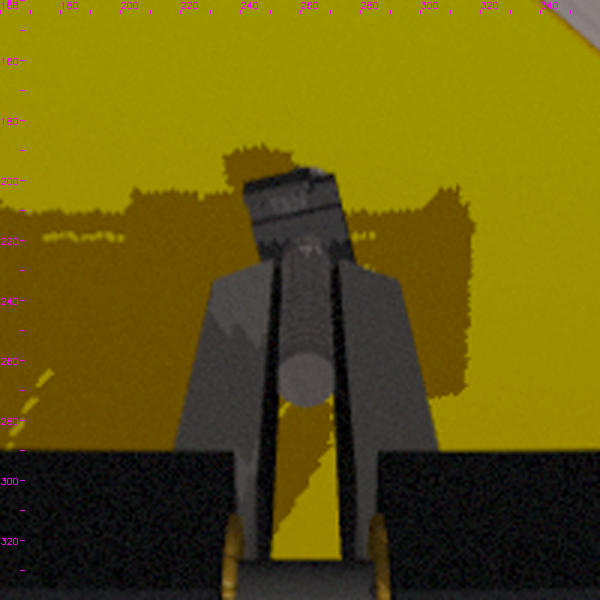

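Run:
```python
from h import *;import pickle
o,s=pickle.load(open('w3.pkl','rb'));C=cam(s,o)
R=Rn.from_euler('xyz',o['ee_rot']).as_matrix()
for h in [0,.01,.015,.02,.025,.03,.035]: print(h,proj(s,C,[o['tool_pos']+R@[0,0,-h]])[0])
# nut edge direction: groove line and end edge pixels
for z in [-.02,-.04]:
  P=[topos(s,C,p,o['tool_pos'][2]+z) for p in [(241.7,201.5),(270.5,198),(246,216),(273,208.5)]]
  for a,b in [(0,1),(2,3),(0,2),(1,3)]: print(z,a,b,np.linalg.norm(P[b]-P[a])*1000,np.degrees(np.arctan2(*(P[b]-P[a])[1::-1])))
```

```text
0 [263.9791688  241.56305073]
0.01 [264.08996765 249.27852721]
0.015 [264.14964746 253.43804657]
0.02 [264.21247654 257.81989316]
0.025 [264.27870538 262.44201282]
0.03 [264.34861106 267.32428847]
0.035 [264.42250068 272.48880042]
-0.02 0 1 17.62773606503882 -43.796408546689335
-0.02 2 3 17.259030274765514 -34.69411190046248
-0.02 0 2 9.66696854738975 -125.96494784121562
-0.02 1 3 6.885401101224309 -127.70054719165846
-0.04 0 1 19.38570536624841 -43.7964085466893
-0.04 2 3 18.980229484904573 -34.69411190046249
-0.04 0 2 10.631030743429436 -125.9649478412153
-0.04 1 3 7.572064647683534 -127.7005471916581
```

The stud is held with its top 30 mm above the TCP as planned, and the nut axis is still near 54°. Next I'll go and look at the mark.

Request:
{"api": "step_arm", "payload": {
  "plan": [
    [[30,-31,20,0.1,0],[58,-60,35,0.2,0],[85,-90,35,0.3,0],[115,-120,35,0.4,0],[145,-150,35,0.49,0],[163,-170,35,0.49,0],[163,-170,35,0.49,0],[163,-170,35,0.49,0]]
  ]
}}

```text
time: 4.73
tool_pos: [0.605, -0.0348, 0.1815]
ee_rot: [-3.136, 0.001, 1.169]
wrist_force: [0.3, 0.2, -1.6]
width: 0.0093
```

```bash
python3 w.py w4; python3 -c "
from h import *;import pickle
o,s=pickle.load(open('w4.pkl','rb'));C=cam(s,o)
r=rectify(s,C,s['frame'][:,:,::-1].copy(),.629,.0217,.048,.06,.0002)
cv2.imwrite('pics/r4.png',r)
im=cv2.imread('pics/w4.png')
"
```

```text
4.7333 [605.  -34.8 181.5] [-3.1365e+00  1.0000e-03  1.1690e+00] [ 0.3  0.2 -1.6] 0.00932108561596617
```

View pics/r4.png

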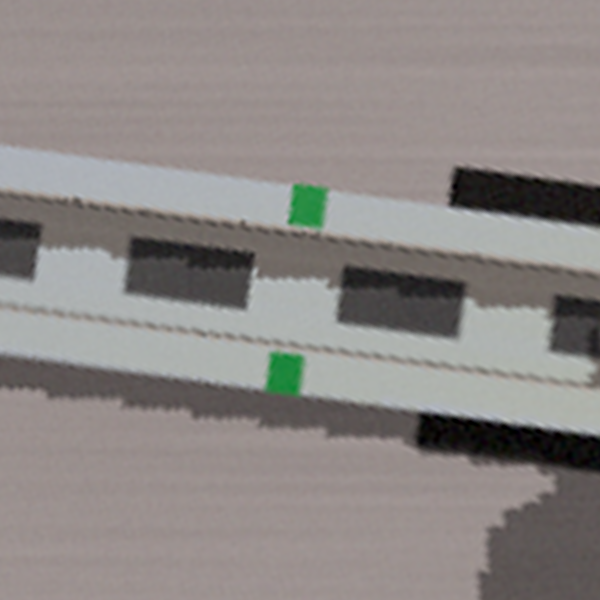

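Plan view: green stripes at (308,206) and (285,374), midpoint (296.5,290), which gives about (631.0,22.4). Slot width is 22 mm and outer width 40.6, so the height is right. Channel yaw is -7.8°. Next I'll check the stud's offset in the grip.

Run:
```python
from h import *;import pickle
o,s=pickle.load(open('w4.pkl','rb'));C=cam(s,o)
r=rectify(s,C,s['frame'].copy(),.629,.0217,.048,.06,.0002).astype(int)
m=(r[...,1]-np.maximum(r[...,0],r[...,2])>50)
n,l,st,ce=cv2.connectedComponentsWithStats(m.astype(np.uint8))
k=[ce[i] for i in range(1,n) if st[i,4]>300];print(k)
c=np.mean(k,0);print(629-(c[1]-300)*.2,21.7-(c[0]-300)*.2)
R=Rn.from_euler('xyz',o['ee_rot']).as_matrix()
print(proj(s,C,[o['tool_pos']+R@[0,0,-h] for h in (.030,.0313)]))
im=cv2.imread('pics/w4.png')
cv2.imwrite('pics/w4b.png',np.hstack([crop(im,210,160,100,130,4),crop(cv2.imread('pics/w3.png'),210,160,90,130,4)]))
```

```text
[array([307.25714286, 205.43277311]), array([284.37329932, 373.33163265])]
631.1235594237695 22.53695578231293
[[264.22683167 268.52142998]
 [264.24613601 269.84314512]]
```

View pics/w4b.png

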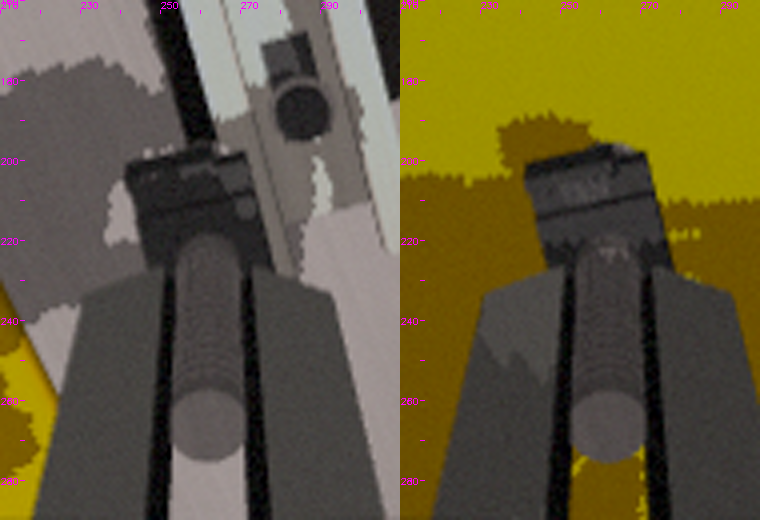

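Request:
{"api": "step_arm", "payload": {
  "plan": [
    [[14,28,0,0,0],[27,56,-10,0,0],[27,56,-31,0,0],[27,56,-31,0,0],[27,56,-31,0,0]]
  ]
}}

```text
time: 5.2
tool_pos: [0.6302, 0.0239, 0.152]
ee_rot: [-3.137, 0.002, 1.174]
wrist_force: [-0.6, 0.5, -0.8]
width: 0.0094
```

Run:
```python
from h import *
for i in range(2):
    o=robot.get_obs();print(np.round(o['tool_pos']*1000,1),np.round(o['ee_rot'],4),np.round(o['wrist_force'],2))
    s=snap('top','t5.png')
s=snap('scene','s5.png')
c=crop(cv2.imread('pics/s5.png'),250,160,130,110,6)
C=cam(s)
for z in (0,):
  print(proj(s,C,[[.6311,.0225,.048],[.6317,.0214,.18],[.6317,.0214,.129]]))
cv2.imwrite('pics/s5b.png',c)
```

```text
[630.2  23.9 152. ] [-3.1374e+00  1.8000e-03  1.1739e+00] [-0.64  0.47 -0.79]
[631.2  23.2 153.6] [-3.1403e+00  7.0000e-04  1.1729e+00] [ 0.19 -0.13 -0.27]
[[315.40740801 221.19491878]
 [319.25485584 179.32143421]
 [317.75160736 196.24002611]]
```

View pics/s5b.png

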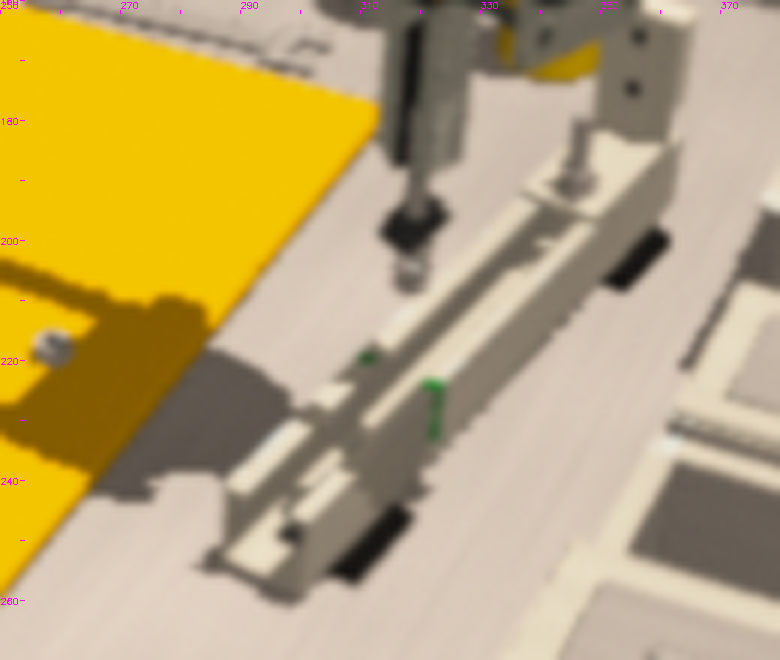

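Scene view: nut at (317.5,198) directly above the mark midpoint (315.5,221.5), agreeing with the projection. Lowering it in steps.

Request:
{"api": "step_arm", "payload": {
  "plan": [
    [[0.5,-1.8,-20,0,0],[0.5,-1.8,-40,0,0],[0.5,-1.8,-58,0,0],[0.5,-1.8,-68,0,0],[0.5,-1.8,-68,0,0],[0.5,-1.8,-68,0,0]]
  ]
}}

```text
time: 5.85
tool_pos: [0.6329, 0.0203, 0.0863]
ee_rot: [3.141, -0.0, 1.171]
wrist_force: [0.2, -0.3, -0.6]
width: 0.0093
```

```bash
python3 w.py w6
```

```text
5.85 [632.9  20.3  86.3] [ 3.1412e+00 -1.0000e-04  1.1712e+00] [ 0.2 -0.3 -0.6] 0.009253234639982504
```

Request:
{"api": "step_arm", "payload": {
  "plan": [
    [[0,0,-2,0,0],[0,0,-2,0,0],[0,0,-2,0,0]]
  ]
}}

```text
time: 6.15
tool_pos: [0.6335, 0.0206, 0.0848]
ee_rot: [3.14, -0.001, 1.172]
wrist_force: [-0.1, -0.2, -0.7]
width: 0.009
```

Request:
{"api": "step_arm", "payload": {
  "plan": [
    [[-1.6,0.8,0,0,0],[-1.6,0.8,0,0,0],[-1.6,0.8,0,0,0],[-1.6,0.8,-3,0,0],[-1.6,0.8,-6,0,0],[-1.6,0.8,-9,0,0],[-1.6,0.8,-9,0,0]]
  ]
}}

```text
time: 6.73
tool_pos: [0.6306, 0.0215, 0.0733]
ee_rot: [-3.14, 0.001, 1.172]
wrist_force: [0.5, 0.3, -0.8]
width: 0.0091
```

No contact force with the nut's underside about 5 mm below the lips, so it is in the slot. Continuing down to the spring.

Request:
{"api": "step_arm", "payload": {
  "plan": [
    [[0.5,0,-2,0,0],[0.5,0,-4,0,0],[0.5,0,-6,0,0],[0.5,0,-6,0,0]]
  ]
}}

```text
time: 7.07
tool_pos: [0.6321, 0.0215, 0.0693]
ee_rot: [3.141, -0.0, 1.172]
wrist_force: [-0.7, 0.1, 3.7]
width: 0.0091
```

Request:
{"api": "step_arm", "payload": {
  "plan": [
    [[0,0,-2,0,0],[0,0,-4,0,0],[0,0,-4,0,0],[0,0,-4,0,0]]
  ]
}}

```text
time: 7.4
tool_pos: [0.6322, 0.0215, 0.0656]
ee_rot: [3.14, -0.001, 1.172]
wrist_force: [-1.4, -0.1, 4.4]
width: 0.0095
```

Request:
{"api": "step_arm", "payload": {
  "plan": [
    [[0,0,-2,0,0],[0,0,-4,0,0],[0,0,-5,0,0],[0,0,-5,0,0]]
  ]
}}

```text
time: 7.73
tool_pos: [0.6323, 0.0216, 0.0612]
ee_rot: [3.14, -0.001, 1.172]
wrist_force: [-1.7, 0.1, 8.2]
width: 0.0091
```

Request:
{"api": "step_arm", "payload": {
  "plan": [
    [[0,0,-1,0,0],[0,0,-1,0,0],[0,0,-1,0,0]]
  ]
}}

```text
time: 7.98
tool_pos: [0.6324, 0.0216, 0.0606]
ee_rot: [3.14, -0.001, 1.172]
wrist_force: [-3.2, 0.8, 8.3]
width: 0.0093
```

Request:
{"api": "step_arm", "payload": {
  "plan": [
    [[-0.8,0.1,-0.3,0,0],[-0.8,0.1,-0.8,0,0],[-0.8,0.1,-0.8,0,0],[-0.8,0.1,-0.8,0,0]]
  ]
}}

```text
time: 8.32
tool_pos: [0.6322, 0.0216, 0.0602]
ee_rot: [3.138, -0.001, 1.172]
wrist_force: [-1.2, 1.0, 8.7]
width: 0.009
```

Request:
{"api": "step_arm", "payload": {
  "plan": [
    [[0,0,0,-0.1,0],[0,0,0,-0.2,0],[0,0,0,-0.3,0],[0,0,0,-0.4,0],[0,0,0,-0.4,0]]
  ]
}}

```text
time: 8.73
tool_pos: [0.6328, 0.0214, 0.0605]
ee_rot: [3.138, -0.003, 0.768]
wrist_force: [-0.2, 0.0, 8.8]
width: 0.0088
```

```bash
python3 -c "
from h import *
o=robot.get_obs();print(o['time'],o['tool_pos'],o['ee_rot'],o['wrist_force'],o['wrist_torque'])"
```

```text
8.7333 [0.63275231 0.02143203 0.06047267] [ 3.1377495  -0.0034615   0.76843181] [-0.24455802  0.02534932  8.83349415] [ 0.01561419  0.10984849 -0.00251422]
```

Torque about z is near zero, so it's turning freely under the lips.

Request:
{"api": "step_arm", "payload": {
  "plan": [
    [[0,0,0,-0.1,0],[0,0,0,-0.21,0],[0,0,0,-0.32,0],[0,0,0,-0.43,0],[0,0,0,-0.54,0],[0,0,0,-0.65,0],[0,0,0,-0.75,0],[0,0,0,-0.75,0]]
  ]
}}

```text
time: 9.4
tool_pos: [0.6327, 0.0217, 0.0605]
ee_rot: [-3.142, -0.005, 0.019]
wrist_force: [-0.5, 0.9, 8.0]
width: 0.0092
```

Request:
{"api": "step_arm", "payload": {
  "plan": [
    [[0,0,0,-0.1,0],[0,0,0,-0.2,0],[0,0,0,-0.3,0],[0,0,0,-0.38,0],[0,0,0,-0.42,0],[0,0,0,-0.42,0]]
  ]
}}

```text
time: 9.9
tool_pos: [0.6328, 0.0217, 0.0605]
ee_rot: [-3.139, -0.005, -0.399]
wrist_force: [-2.0, 0.6, 8.8]
width: 0.0097
```

```bash
python3 -c "
from h import *
o=robot.get_obs();print(o['time'],o['tool_pos'],o['ee_rot'],o['wrist_force'],o['wrist_torque'])"
```

```text
9.9 [0.63281276 0.02172767 0.06050785] [-3.13944191 -0.00479814 -0.39947672] [-2.0022191   0.61546603  8.79916067] [ 0.27567434  0.10887958 -0.00189304]
```

Request:
{"api": "step_arm", "payload": {
  "plan": [
    [[0,0,1,0,0],[0,0,2,0,0],[0,0,3,0,0],[0,0,3,0,0]]
  ]
}}

```text
time: 10.23
tool_pos: [0.6325, 0.0218, 0.0629]
ee_rot: [-3.14, -0.004, -0.398]
wrist_force: [0.2, 0.3, 7.7]
width: 0.0092
```

Request:
{"api": "step_arm", "payload": {
  "plan": [
    [[0,0,1,0,0],[0,0,2,0,0],[0,0,2,0,0],[0,0,2,0,0]]
  ]
}}

```text
time: 10.57
tool_pos: [0.6323, 0.0218, 0.0643]
ee_rot: [-3.14, -0.003, -0.398]
wrist_force: [0.0, 1.6, 6.2]
width: 0.0093
```

Request:
{"api": "step_arm", "payload": {
  "plan": [
    [[0,0,1,0,0],[0,0,1.5,0,0],[0,0,1.5,0,0],[0,0,1.5,0,0]]
  ]
}}

```text
time: 10.9
tool_pos: [0.6321, 0.0218, 0.0652]
ee_rot: [-3.14, -0.003, -0.398]
wrist_force: [1.5, 1.5, 5.1]
width: 0.0094
```

Request:
{"api": "step_arm", "payload": {
  "plan": [
    [[0,0,0.5,0,0],[0,0,1,0,0],[0,0,1,0,0],[0,0,1,0,0]]
  ]
}}

```text
time: 11.23
tool_pos: [0.6319, 0.0217, 0.0657]
ee_rot: [-3.14, -0.002, -0.398]
wrist_force: [3.2, 1.8, 4.9]
width: 0.0091
```

Request:
{"api": "step_arm", "payload": {
  "plan": [
    [[0.6,0.2,0,0,0],[0.6,0.2,0.7,0,0],[0.6,0.2,1.5,0,0],[0.6,0.2,1.5,0,0]]
  ]
}}

```text
time: 11.57
tool_pos: [0.6319, 0.0217, 0.0667]
ee_rot: [-3.141, -0.0, -0.398]
wrist_force: [4.8, 1.5, 2.1]
width: 0.0096
```

Request:
{"api": "step_arm", "payload": {
  "plan": [
    [[0,0,0.7,0,0],[0,0,1.5,0,0],[0,0,1.5,0,0],[0,0,1.5,0,0]]
  ]
}}

```text
time: 11.9
tool_pos: [0.6318, 0.0217, 0.0674]
ee_rot: [-3.142, -0.0, -0.398]
wrist_force: [5.5, 1.3, -0.2]
width: 0.0093
```

```bash
python3 w.py w7; python3 -c "
from h import *
print(robot.get_obs()['wrist_torque']);snap('scene','s7.png')
im=cv2.imread('pics/w7.png');b=cv2.imread('pics/s7.png')
cv2.imwrite('pics/w7b.png',np.hstack([crop(im,190,130,130,150,3),crop(b,280,160,80,90,5)]))"
```

```text
11.9 [631.8  21.7  67.4] [-3.1415e+00 -1.0000e-04 -3.9820e-01] [ 5.5  1.3 -0.2] 0.009272340757913842
[ 0.44164833 -1.25831347  0.03900317]
```

View pics/w7b.png

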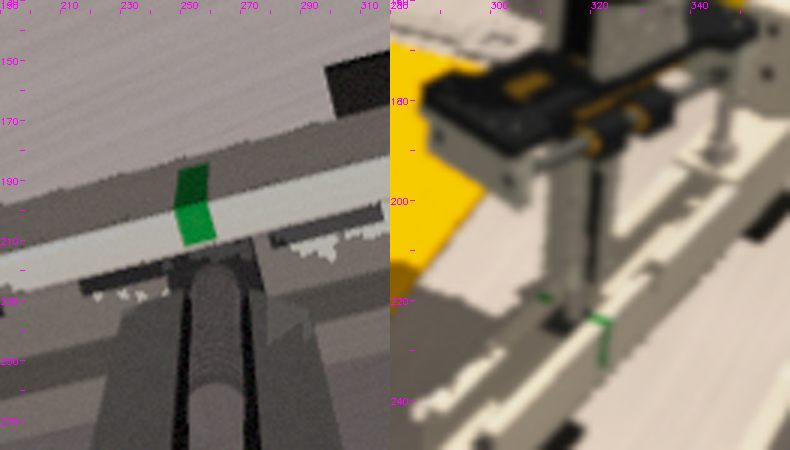

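The picture shows the nut under the lips at the mark, lying across the channel with the stud upright. I'll relieve the small side load before opening.

Request:
{"api": "step_arm", "payload": {
  "plan": [
    [[0.7,0.2,0,0,0],[1.2,0.3,-0.5,0,0],[1.2,0.3,-0.5,0,0],[1.2,0.3,-0.5,0,0]]
  ]
}}

```text
time: 12.33
tool_pos: [0.6321, 0.0218, 0.0672]
ee_rot: [3.14, 0.002, -0.398]
wrist_force: [2.5, 0.6, 0.3]
width: 0.0096
```

Request:
{"api": "step_arm", "payload": {
  "plan": [
    [[0.7,0,0,0,0],[0.7,0,0,0,0],[0.7,0,0,0,15],[0.7,0,0,0,30],[0.7,0,0,0,40],[0.7,0,0,0,40],[0.7,0,0,0,40]]
  ]
}}

```text
time: 12.92
tool_pos: [0.6331, 0.022, 0.0676]
ee_rot: [3.141, 0.001, -0.398]
wrist_force: [0.3, -0.0, -0.3]
width: 0.0361
```

Request:
{"api": "step_arm", "payload": {
  "plan": [
    [[0,0,20,0,40],[0,0,60,0,40],[0,0,100,0,60],[0,0,120,0,60],[0,0,120,0,60]]
  ]
}}

```text
time: 13.33
tool_pos: [0.6365, 0.0219, 0.1959]
ee_rot: [-3.137, -0.012, -0.398]
wrist_force: [-0.0, -0.1, 0.7]
width: 0.0539
```

```bash
python3 w.py w8
python3 - <<'E'
from h import *;import pickle
o,s=pickle.load(open('w8.pkl','rb'));C=cam(s,o)
print(proj(s,C,[[.6315,.0220,.0955],[.631,.0225,.048]]))
r=rectify(s,C,s['frame'][:,:,::-1].copy(),.631,.0225,.048,.05,.0002)
r2=rectify(s,C,s['frame'][:,:,::-1].copy(),.631,.0225,.0955,.025,.0001)
cv2.imwrite('pics/r8.png',np.hstack([r,r2])[:, :].astype(np.uint8)) if r.shape==r2.shape else print(r.shape,r2.shape)
i=cv2.imread('pics/r8.png');cv2.imwrite('pics/r8.png',cv2.resize(i,(800,400)))
E
```

```text
13.3333 [636.5  21.9 195.9] [-3.1373 -0.0124 -0.3982] [-0.  -0.1  0.7] 0.05389357160099841
[[264.99287531 197.41269592]
 [264.52499413 184.3471449 ]]
```

View pics/r8.png

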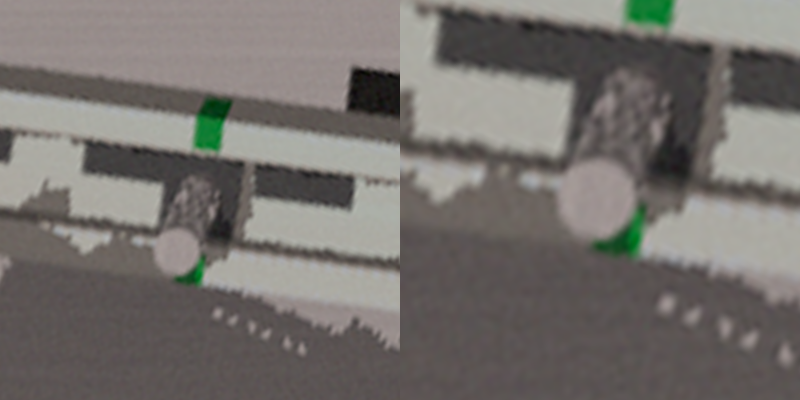

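Plan view after release: the nut plate spans 19 mm centred on the mark and lies square across the channel. The stud top is at about (631.0,23.0) and upright. Now the stop.

Request:
{"api": "step_arm", "payload": {
  "plan": [
    [[-254,-187,10,0.1,100],[-254,-187,10,0.2,100],[-254,-187,10,0.24,100],[-254,-187,10,0.24,100],[-254,-187,10,0.24,100],[-254,-187,10,0.24,100],[-254,-187,10,0.24,100],[-254,-187,10,0.24,100]]
  ]
}}

```text
time: 14.05
tool_pos: [0.3756, -0.1659, 0.1957]
ee_rot: [-3.141, 0.004, -0.16]
wrist_force: [0.0, 0.1, 0.3]
width: 0.0937
```

Request:
{"api": "step_arm", "payload": {
  "plan": [
    [[0,0,0,0,100],[0,0,0,0,100]]
  ]
}}

```text
time: 14.22
tool_pos: [0.3782, -0.165, 0.1963]
ee_rot: [-3.14, 0.002, -0.161]
wrist_force: [1.0, 0.3, 0.0]
width: 0.094
```

```bash
python3 w.py w9
python3 - <<'E'
from h import *;import pickle
o,s=pickle.load(open('w9.pkl','rb'));C=cam(s,o)
im=s['frame'].copy()
r=rectify(s,C,im,.442,-.17,.017,.06,.0002).astype(int)
yel=(r[...,1]-r[...,2])>40
w=(~yel).astype(np.uint8)
n,l,st,ce=cv2.connectedComponentsWithStats(w);print(st[:6],)
i=1+np.argmax(st[1:,4]);m=(l==i).astype(np.uint8)
cs,h=cv2.findContours(m,cv2.RETR_CCOMP,cv2.CHAIN_APPROX_NONE)
for c,hh in zip(cs,h[0]):
    a=cv2.contourArea(c)
    if a>500:
        rr=cv2.minAreaRect(c);b=cv2.boxPoints(rr)
        print(a,hh[3],np.round(np.array(rr[1])*.2,1),rr[2],'c',np.round([442-(rr[0][1]-300)*.2,-170-(rr[0][0]-300)*.2],1))
r=np.clip(r,0,255).astype(np.uint8)[:,:,::-1].copy()
cv2.drawContours(r,cs,-1,(255,0,255),1);cv2.imwrite('pics/r9.png',r)
E
```

```text
14.2167 [ 378.2 -165.   196.3] [-3.1404e+00  2.0000e-03 -1.6100e-01] [1.  0.3 0. ] 0.09395460483389485
[[     0      0    600    600 274382]
 [     0    114    473    309  85618]]
95998.5 -1 [97.5 50.6] 12.251180648803711 c [ 444.5 -152.3]
11267.0 0 [28.7 16.7] 12.308015823364258 c [ 441.5 -183. ]
```

The hole measures 28.7×16.7 mm (true 28×16) at (441.5,-183.0). Stop yaw is -12.2° and the grip point about (455.5,-118.8).

Request:
{"api": "step_arm", "payload": {
  "plan": [
    [[35,21,0,-0.05,80],[70,42,-10,-0.053,80],[77,46,-40,-0.053,80],[77,46,-75,-0.053,80],[77,46,-110,-0.053,80],[77,46,-135,-0.053,80],[77,46,-143,-0.053,80],[77,46,-143,-0.053,80]]
  ]
}}

```text
time: 14.93
tool_pos: [0.4547, -0.1169, 0.0513]
ee_rot: [-3.14, 0.008, -0.209]
wrist_force: [-0.0, 0.5, 0.1]
width: 0.0751
```

Request:
{"api": "step_arm", "payload": {
  "plan": [
    [[0,0,0,0,60],[0,0,0,0,40],[0,0,0,0,30],[0,0,0,0,20],[0,0,0,0,10],[0,0,0,0,10],[0,0,0,0,10],[0,0,0,0,10]]
  ]
}}

```text
time: 15.6
tool_pos: [0.4565, -0.1191, 0.0551]
ee_rot: [3.141, -0.0, -0.211]
wrist_force: [0.3, -0.7, -0.6]
width: 0.025
```

Request:
{"api": "step_arm", "payload": {
  "plan": [
    [[0,0,-1,0,0],[0,0,-1,0,0],[0,0,-1,0,0],[0,0,-1,0,0]]
  ]
}}

```text
time: 15.93
tool_pos: [0.4566, -0.1192, 0.0542]
ee_rot: [3.141, -0.001, -0.211]
wrist_force: [-0.9, -0.2, 2.4]
width: 0.0188
```

Request:
{"api": "step_arm", "payload": {
  "plan": [
    [[0,0,10,0,0],[0,0,35,0,0],[0,0,70,0,0],[0,0,105,0,0],[0,0,120,0,0],[0,0,120,0,0]]
  ]
}}

```text
time: 16.43
tool_pos: [0.4588, -0.1197, 0.1788]
ee_rot: [3.14, -0.009, -0.211]
wrist_force: [0.3, -0.5, -1.3]
width: 0.0189
```

Request:
{"api": "step_arm", "payload": {
  "plan": [
    [[0,0,0,0.075,0],[0,0,0,0.075,0],[0,0,0,0.075,0]]
  ]
}}

```text
time: 16.68
tool_pos: [0.4554, -0.1185, 0.1718]
ee_rot: [-3.141, 0.004, -0.138]
wrist_force: [0.0, 0.1, -3.5]
width: 0.0188
```

```bash
python3 w.py w10
cat > hole.py <<'E'
from h import *;import pickle,sys
o,s=pickle.load(open(sys.argv[1]+'.pkl','rb'));C=cam(s,o)
zf=o['tool_pos'][2]-.0422+.005   # foot top
R=Rn.from_euler('xyz',o['ee_rot']).as_matrix()
p=o['tool_pos']+R@[0,.0665,0]
r=rectify(s,C,s['frame'].copy(),p[0],p[1],zf,.04,.0001)
cv2.imwrite('pics/'+sys.argv[1]+'r.png',r[:,:,::-1])
ri=r.astype(int);w=((ri[...,1]-ri[...,2])>40).astype(np.uint8)
n,l,st,ce=cv2.connectedComponentsWithStats(w)
for i in range(1,n):
    if st[i,4]>2000:
        c=max(cv2.findContours((l==i).astype(np.uint8),0,1)[0],key=cv2.contourArea);rr=cv2.minAreaRect(c)
        q=p+np.array([-(rr[0][1]-400)*1e-4,-(rr[0][0]-400)*1e-4,0])
        t=R.T@(q-o['tool_pos'])
        print(st[i],np.array(rr[1])*.1,rr[2],'world',q*1000,'tool',t*1000)
print(p)
E
python3 hole.py w10
```

```text
16.6833 [ 455.4 -118.5  171.8] [-3.1406  0.0039 -0.1378] [ 0.   0.1 -3.5] 0.018801777907309962
[     0      0    797    800 389242] [79.9 79.6] 90.0 world [ 446.26828797 -184.1358984   171.72156674] tool [2.20467853e-02 6.62950270e+01 1.10780520e-04]
[  243   318   280   176 36661] [26.65941162 14.37781067] 8.01709270477295 world [ 445.70625184 -182.63631955  171.72156674] tool [-7.40687230e-01  6.48868936e+01  4.40059782e-03]
[ 0.44621829 -0.1843359   0.17172157]
```

Hole in the tool frame, corrected for its thickness and the 1 mm camera bias: about (-1.5, 66.5). That agrees with the nominal. Now I'll go over the stud.

Request:
{"api": "step_arm", "payload": {
  "plan": [
    [[187,206,5,0,0],[187,206,5,0,0],[187,206,5,0,0],[187,206,5,0,0],[187,206,5,0,0],[187,206,5,0,0],[187,206,5,0,0],[187,206,5,0,0]]
  ]
}}

```text
time: 17.4
tool_pos: [0.6453, 0.092, 0.1754]
ee_rot: [-3.14, 0.003, -0.132]
wrist_force: [0.1, -0.8, -2.9]
width: 0.019
```

Request:
{"api": "step_arm", "payload": {
  "plan": [
    [[0,0,0,0,0],[0,0,0,0,0],[0,0,0,0,0]]
  ]
}}

```text
time: 17.65
tool_pos: [0.6427, 0.086, 0.1783]
ee_rot: [3.141, 0.001, -0.138]
wrist_force: [0.2, -0.2, -2.2]
width: 0.019
```

Request:
{"api": "step_arm", "payload": {
  "plan": [
    [[0,1.2,-12,0.002,0],[0,1.2,-22,0.002,0],[0,1.2,-22,0.002,0],[0,1.2,-22,0.002,0],[0,1.2,-22,0.002,0]]
  ]
}}

```text
time: 18.07
tool_pos: [0.6432, 0.0879, 0.1566]
ee_rot: [3.141, 0.001, -0.135]
wrist_force: [0.4, -0.1, -2.6]
width: 0.019
```

```bash
python3 w.py w11
python3 - <<'E'
from h import *;import pickle
o,s=pickle.load(open('w11.pkl','rb'));C=cam(s,o)
R=Rn.from_euler('xyz',o['ee_rot']).as_matrix()
im=s['frame'][:,:,::-1].copy()
# overlay: predicted hole top rim (tool -1.5,65.5 apparent) and predicted stud top
def poly(P,col,m):
    q=proj(s,C,P);cv2.polylines(m,[np.round((q-[300,150])*6).astype(int)],True,col,1)
c=cv2.resize(im[150:250,300:430],None,fx=6,fy=6,interpolation=cv2.INTER_CUBIC)
h=.0422
rect=lambda z:[o['tool_pos']+R@np.array([-.0015+a,.0655+b,z]) for a,b in [(.008,.014),(-.008,.014),(-.008,-.014),(.008,-.014)]]
poly(rect(h-.005),(0,0,255),c);poly(rect(h),(255,0,255),c)
t=np.linspace(0,6.28,30)
poly([[.6316+.005*np.cos(a),.0220+.005*np.sin(a),.096] for a in t],(0,255,0),c)
cv2.imwrite('pics/w11b.png',c)
E
```

```text
18.0667 [643.2  87.9 156.6] [ 3.1413e+00  6.0000e-04 -1.3480e-01] [ 0.4 -0.1 -2.6] 0.018993845413618326
```

View pics/w11b.png

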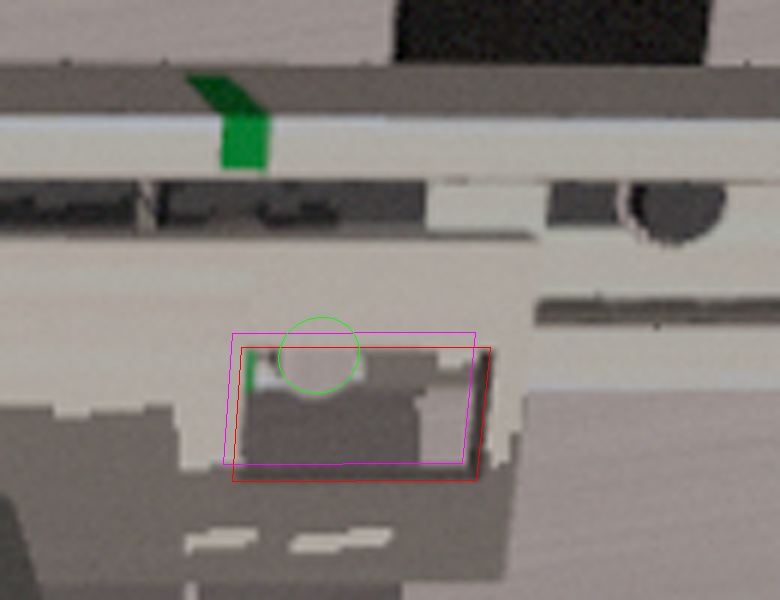

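Last view: the predicted stud circle lies on the visible stud-top arc, about (320,355) in the crop. The predicted hole outline fits the rim, and the foot's edges run parallel to the channel. I need to shift (-1.3,-1.2) mm and lower.

Request:
{"api": "step_arm", "payload": {
  "plan": [
    [[-1.3,-1.2,0,0,0],[-1.3,-1.2,0,0,0],[-1.3,-1.2,-8,0,0],[-1.3,-1.2,-18,0,0],[-1.3,-1.2,-25,0,0],[-1.3,-1.2,-25,0,0]]
  ]
}}

```text
time: 18.62
tool_pos: [0.6404, 0.087, 0.1282]
ee_rot: [3.14, 0.006, -0.134]
wrist_force: [-0.6, 0.8, -2.8]
width: 0.0189
```

Request:
{"api": "step_arm", "payload": {
  "plan": [
    [[0,0,-10,0,0],[0,0,-20,0,0],[0,0,-28,0,0],[0,0,-32,0,0],[0,0,-32,0,0]]
  ]
}}

```text
time: 19.03
tool_pos: [0.641, 0.087, 0.0976]
ee_rot: [3.141, 0.004, -0.134]
wrist_force: [-0.5, -0.2, -1.4]
width: 0.0189
```

Request:
{"api": "step_arm", "payload": {
  "plan": [
    [[0.7,0,-2,0,0],[0.7,0,-4,0,0],[0.7,0,-4,0,0],[0.7,0,-4,0,0]]
  ]
}}

```text
time: 19.37
tool_pos: [0.6431, 0.0871, 0.0962]
ee_rot: [-3.142, -0.001, -0.134]
wrist_force: [-0.1, 0.3, -2.2]
width: 0.0187
```

Request:
{"api": "step_arm", "payload": {
  "plan": [
    [[0,0,-1,0,0],[0,0,-2,0,0],[0,0,-2,0,0],[0,0,-2,0,0]]
  ]
}}

```text
time: 19.7
tool_pos: [0.6428, 0.087, 0.0938]
ee_rot: [3.141, 0.0, -0.134]
wrist_force: [1.2, -0.8, -2.0]
width: 0.0188
```

Request:
{"api": "step_arm", "payload": {
  "plan": [
    [[-0.6,0,-0.7,0,0],[-0.6,0,-1.5,0,0],[-0.6,0,-1.5,0,0],[-0.6,0,-1.5,0,0]]
  ]
}}

```text
time: 20.03
tool_pos: [0.6422, 0.087, 0.0923]
ee_rot: [3.141, 0.0, -0.134]
wrist_force: [-0.2, -1.3, -2.3]
width: 0.019
```

Request:
{"api": "step_arm", "payload": {
  "plan": [
    [[0,0,-0.7,0,0],[0,0,-1.2,0,0],[0,0,-1.2,0,0],[0,0,-1.2,0,0]]
  ]
}}

```text
time: 20.37
tool_pos: [0.6423, 0.087, 0.0912]
ee_rot: [3.142, -0.0, -0.134]
wrist_force: [1.6, 0.4, -2.4]
width: 0.0188
```

Request:
{"api": "step_arm", "payload": {
  "plan": [
    [[-0.2,0,-0.7,0,0],[-0.2,0,-1.2,0,0],[-0.2,0,-1.2,0,0],[-0.2,0,-1.2,0,0]]
  ]
}}

```text
time: 20.7
tool_pos: [0.6423, 0.0871, 0.0904]
ee_rot: [-3.142, -0.001, -0.134]
wrist_force: [-0.2, -0.2, -0.6]
width: 0.019
```

Request:
{"api": "step_arm", "payload": {
  "plan": [
    [[0,0,-0.7,0,0],[0,0,-1.2,0,0],[0,0,-1.2,0,0],[0,0,-1.2,0,0]]
  ]
}}

```text
time: 21.03
tool_pos: [0.6423, 0.087, 0.0894]
ee_rot: [3.142, -0.001, -0.134]
wrist_force: [-0.5, 0.4, 2.6]
width: 0.0188
```

The foot is seated: force went from -2.4 to +2.6 N with a gentle touch. Releasing.

Request:
{"api": "step_arm", "payload": {
  "plan": [
    [[0,0,0,0,20],[0,0,0,0,25],[0,0,0,0,35],[0,0,0,0,45],[0,0,0,0,50],[0,0,0,0,50]]
  ]
}}

```text
time: 21.53
tool_pos: [0.6419, 0.087, 0.0884]
ee_rot: [3.141, 0.001, -0.134]
wrist_force: [0.2, -0.0, -0.7]
width: 0.0456
```

Request:
{"api": "step_arm", "payload": {
  "plan": [
    [[0,0,15,0,50],[0,0,40,0,50],[0,0,80,0,50],[0,0,115,0,50],[-20,-20,125,0,50],[-55,-50,125,0,50],[-80,-66,125,0,50],[-80,-66,125,0,50]]
  ]
}}

```text
time: 22.2
tool_pos: [0.5577, 0.0184, 0.2138]
ee_rot: [3.139, 0.003, -0.138]
wrist_force: [0.4, -0.1, 0.2]
width: 0.047
```

Request:
{"api": "step_arm", "payload": {
  "plan": [
    [[0,0,0,0,50],[0,0,0,0,50],[0,0,0,0,50]]
  ]
}}

```text
time: 22.45
tool_pos: [0.563, 0.0216, 0.2138]
ee_rot: [-3.141, -0.001, -0.134]
wrist_force: [0.6, -0.9, 0.7]
width: 0.0469
```

```bash
python3 w.py w12
python3 - <<'E'
from h import *;import pickle
o,s=pickle.load(open('w12.pkl','rb'));C=cam(s,o)
im=s['frame'][:,:,::-1].copy()
r=rectify(s,C,im,.635,.045,.053,.07,.0002);cv2.imwrite('pics/r12.png',r)
g=cv2.cvtColor(r,cv2.COLOR_BGR2GRAY)
L=cv2.createLineSegmentDetector().detect(g)[0][:,0]
for a in L:
    d=a[2:]-a[:2];n=np.linalg.norm(d)
    if n>60: print(np.round([635-(a[1]-350)*.2,45-(a[0]-350)*.2,635-(a[3]-350)*.2,45-(a[2]-350)*.2],1),round(n*.2,1),round(np.degrees(np.arctan2(d[1],d[0]))%180,1))
# stud top: light disc in plane z=.096
r2=rectify(s,C,im,.6315,.0215,.096,.02,.0001)
gg=cv2.medianBlur(cv2.cvtColor(r2,cv2.COLOR_BGR2GRAY),5)
c=cv2.HoughCircles(gg,cv2.HOUGH_GRADIENT,1.5,50,param1=60,param2=15,minRadius=42,maxRadius=58)
if c is not None:
  for x in c[0][:3]: print('stud',631.5-(x[1]-200)*.1,21.5-(x[0]-200)*.1,x[2]*.1)
E
```

```text
22.45 [563.   21.6 213.8] [-3.1413e+00 -6.0000e-04 -1.3350e-01] [ 0.6 -0.9  0.7] 0.04692418378949356
[642.2  35.2 638.4   7.2] 28.3 7.7
[613.6  99.7 664.8  92.9] 51.7 97.6
[645.5 -24.7 647.2 -11.2] 13.6 7.3
[638.    7.4 625.    9.7] 13.2 100.0
[608.8   7.6 604.4 -24.8] 32.6 7.8
[664.6  92.2 660.3  76.6] 16.1 15.5
[626.5  37.3 642.   35. ] 15.7 98.5
[625.    5.1 637.4   3.7] 12.5 96.6
[656.3 -12.8 654.6 -24.7] 12.1 8.0
[616.5  63.3 614.6  46.5] 16.9 6.2
[621.9 -12.5 624.1   2.4] 15.0 8.1
[614.3  46.  612.1  29.3] 16.9 7.5
[635.9   2.7 633.5 -14.5] 17.4 7.8
[612.4  28.2 609.2   8.5] 20.0 9.1
[640.1   1.  636.4 -24.7] 25.9 8.1
[618.8  76.6 617.2  63.7] 13.0 7.3
[613.2 -24.7 615.1  -9.3] 15.5 7.3
[618.2   4.1 614.4 -24.7] 29.0 7.5
[665.5 101.1 667.5 113.9] 12.9 8.6
[648.4  77.8 634.1  79.7] 14.5 97.6
stud 631.625 22.675 5.2200003
stud 624.425 19.825 4.4700003
stud 631.025 13.525 4.38
```

```bash
python3 -c "
from h import *
print(robot.close_job())"
```

```text
the job is handed in; nothing more can be done
None
```

I fitted the steel spring nut at the green mark, set the pan stop over its stud, and handed the job in at about 22.5 s of the 70 s allowed. The red look-alike was left alone.

**Nut:** I lowered it lengthwise into the slot, pressed it down with about 9.5 N, and turned it 90° clockwise with almost no torque. When I raised it, the spring force gave way to the lips at the seated height. There was a side load of about 5.5 N at that point, which I eased to 2.5 N before opening the fingers.

**Stop:** I lowered it over the stud until it touched lightly, about 5 N, then released it and backed the arm clear.

**Last checks:** these were computed from a wrist picture after release; my twelve views were used up, so I did not view that picture.

| Check | Result |
|---|---|
| Stud top | (631.6, 22.7) mm; the mark measured (631.1, 22.5) |
| Hole centre across the channel | within about 1 mm of the stud |
| Squareness | hole edge 7.7°, channel 7.8° |
| Foot | edge flush with the channel's edge |

**Not certain:**
- I judged the foot flat from the contact force and the level tool, not by a separate measurement.
- Wrist camera readings disagreed by 1 to 1.5 mm, within or near the stated calibration error.
- I did not take another picture of the things to be left alone; the arm did not touch any of them.

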